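# Close up the breakfast boards and hold a roll over the plate with tongs

## Task

Slide the wooden board with the two bread rolls along the table until it sits flush against the dark slate slab, with no gap left for crumbs; then take the tongs, pick the dark roll off the board with them and hold it up over the middle of the white plate, about 10 cm above it. Only the tongs may touch the rolls, the pale roll stays standing on its board, the boards stay flush, and the mug, stapler, pen cup and carafe are left where they are. Finish while still holding: the gripper keeps squeezing the tongs and the roll stays up in them over the plate, still, with nothing put down.

Things in the scene. Friction and masses are not known exactly. Their poses are not given: they have to be found in the camera images.
- slab: Dark grey slate serving slab, fixed to the table, 200 (own x) x 220 (own y) x 20 mm high. Origin: centre of its underside. Its -y side (200 mm long, facing right as seen from the robot) is the one the wooden board goes against. It may be turned a few degrees.
- slab_face (a point): Centre of the slab's -y side face, half way up (10 mm above the table).
- plate: Round white plate, 160 mm across and 16 mm high, fixed on top of the slab. Origin: centre of its underside, 20 mm above the table.
- board: Loose pale-wood board, 200 (own x) x 220 (own y) x 20 mm high, about 0.55 kg, lying on the table to the right (-y) of the slab with a gap of 25 to 60 mm, a little turned and shifted against it; the two rolls stand on it. Origin: centre of its underside. Its +y side faces the slab; to the right of its -y side at least 45 mm of table is free for pushing.
- board_front (a point): On the board's +y side face, 10 mm above the table, 90 mm from the middle towards the robot (own -x).
- board_back (a point): On the board's +y side face, 10 mm above the table, 90 mm from the middle away from the robot (own +x).
- dark_roll: Dark brown round bread roll, 50 mm diameter (sides upright from 8 to 26 mm above its base), 42 mm high, about 45 g, standing loose on the board about 60 mm left or right of the board's middle. Origin: centre of its underside.
- pale_roll: Golden, pale bread roll of the same shape and size, standing loose on the board on the other side of the middle, about 120 mm from the dark one. Origin: centre of its underside.
- tongs: Loose steel serving tongs, blue grips and tips, 0.11 kg, 230 mm long, 36 mm high, lying on edge so the two arms open sideways. Own x runs from hinge to tips, z up; symmetrical about x. Origin: at the underside, midway between the two blue grip sleeves; hinge 100 mm behind it (-x), tip pads 86 to 114 mm ahead. A spring keeps them open, 4.5 N outwards on each sleeve, 6 N when on a roll.
- tongs_grip (a point): Midpoint between the two grip sleeves, 18 mm above the tongs' underside: take the tongs here, closing across their own y. Sleeves 70 mm long, 4 to 32 mm above the underside, 60 mm over their outsides when open. Squeezed to about 54 mm the tongs can be carried still open; at 49 mm the tips meet a 50 mm roll.
- tongs_tip (a point): Midpoint between the two tip pads, 18 mm above the tongs' underside, 100 mm ahead of tongs_grip. Pads 36 mm tall (0 to 36 mm above the underside), 72 mm apart inside and 80 mm over their outsides when open. Squeezing the sleeves by 1 mm closes the tips by 2 mm.
- jaw_left: Left (+y) arm of the tongs with its blue sleeve and tip pad. Origin: on the hinge, at the tongs' underside; it turns about the vertical there, 0.055 rad from open to tips on a 50 mm roll, 0.17 rad to shut.
- jaw_right: Right (-y) arm of the tongs with its blue sleeve and tip pad. Origin: on the hinge, at the tongs' underside.
- mug: Blue ceramic mug, 80 mm across, 95 mm high, to the left of the slab: leave alone. Origin: centre of its underside.
- stapler: Red and black stapler, 140 x 34 x 42 mm, behind the tongs: leave alone. Origin: centre of its underside.
- pen_cup: Dark steel pen cup with three pens, 76 mm across, 150 mm high with pens, behind the board: leave alone. Origin: centre of its underside.
- carafe: Steel vacuum carafe with black cap, 100 mm across, 210 mm high, far left: leave alone. Origin: centre of its underside.
Mind the look-alikes: they are no part of the job. What is shaped like the tongs but red is not meant.

How it is judged:
On the way, in this order (a step that is already met when the one before it is completed fails the run):
1. the wooden board sits flush against the dark slate slab (gap under 3 mm at both ends) (y of each of board_front, board_back in the frame of slab above -0.113 m), for 0.2 s.
2. the dark roll is lifted clear of the board between the tongs' two tips (contact force between each of jaw_left, jaw_right and dark_roll above 0.4 N and contact force between the fingers and tongs above 1 N and z of dark_roll in the frame of board above 0.04 m), for 0.2 s.
At the end, for the whole second after the job is handed in: Dark roll still between both tong tips, fingers on the tongs, roll underside over 90 mm above the table and its middle within 50 mm of the plate's, touched by nothing else; board within 4 mm of the slab at both ends; pale roll upright on the board; tongs clear of the slab (contact force between each of jaw_left, jaw_right and dark_roll above 0.4 N and contact force between the fingers and tongs above 1 N and y of each of board_front, board_back in the frame of slab above -0.114 m and z of pale_roll in the frame of board between 0.015 and 0.026 m and angle between pale_roll's own z axis and vertical below 0.2 rad and height (world z) of dark_roll above 0.09 m and horizontal distance between dark_roll and plate below 0.05 m and linear speed of dark_roll below 0.03 m/s and height (world z) of tongs above 0.07 m and contact force between dark_roll and the fingers below 0.1 N and contact force between tongs and slab below 0.1 N); the arm keeps its last pose, push and grip.
It fails at once if the gripper or arm touches a roll (contact force between any of the fingers, the arm and dark_roll above 0.3 N or contact force between any of the fingers, the arm and pale_roll above 0.3 N).
It fails at once if the tongs pick up or knock over the pale roll (not (z of pale_roll in the frame of board above 0.015 m) or not (z of pale_roll in the frame of board below 0.026 m) or not (angle between pale_roll's own z axis and vertical below 0.2 rad)).
It fails at once if the dark roll is dropped onto the table (height (world z) of dark_roll below 0.012 m).
It fails at once if the mug, stapler, pen cup or carafe is moved more than 25 mm (distance of any of mug, stapler, pen_cup, carafe from where it was at the start of the episode above 0.025 m).
It also fails if it takes over 64 s, if anything falls off the work surface, if the arm or the gripper's body presses on something with over 40 N, if the wrist force passes 120 N, or if a joint passes its speed limit or range.

## Robot

A 6-joint arm with a two-finger parallel gripper is mounted at the origin on the work surface. World frame = base frame: x ahead of the robot, y to its left, z up, the work surface at z = 0. Lengths are in m, angles in rad, forces in N, time in s.
With the tool pointing down it reaches from about 0.35 to 0.725 m from the base axis. Payload 6 kg.
Tool frame: the origin (TCP) lies on the centre line of the jaws, within the pads' length; the fingertips stand 19 mm ahead of it and the grasp point (between the pads) is the TCP; z points along the fingers, y is the line along which they close (so a half turn about z gives the same grasp; the last joint's range is limited). The gripper opens to 85 mm and grips with 20 to 120 N. Pads are 22 mm wide; open, the fingers measure 114 mm over their backs; the gripper's body (76 mm by 85 mm) begins 54 mm behind the grasp point. The pads swing forward as they close: fully open they stand 13 mm farther back than shut.
Start: joints at [-0.957, 0.04, 0.085, 0, -1.615, -0.334], TCP at [0.166, -0.577, 0.25] pointing down, gripper open.
Joint ranges: [-2.56, 2.56], [-1.29, 2.01], [-1.08, 1.49], [-3.29, 1.98], [-2.81, -0.18], [-2.99, 2.99]. Speed limits (rad/s): [2.57, 2.57, 3.01, 3.14, 3.14, 3.14].

## Interface

Orientations are given as a rotation vector (axis times angle).
In Python, from bench import bot gives the robot as it stands.
- The arm moves only by the shell command python3 -m inch 'ROWS' [FORCE]. ROWS is JSON, a list of rows, each a list of 5 numbers: the shift along the tool's x, y, z in m, then the turn about the tool's z in rad, then the opening, from 0 (shut) to 1 (fully open). A call has exactly 10 rows; each row shifts and turns the commanded pose from where the row before left it, along the tool's axes as they then stand; what a row does not reach is not made up. A row lasts 1/8 s, in which the tool goes at most 62.5 mm and 10.7 degrees, less where a joint would pass 70% of its speed; a pose out of reach is approached as far as the arm can. A call is refused whole if a number of a shift passes 0.0625 or a number of a turn 0.188, either way. A call with a gripper value outside its range is refused whole. The fingers move at their own pace and stop on an object; FORCE is the grip in N (left out, the last holds). Time passes only in rows, so rows that do not move let the fingers close, or fill a call up. It gives the time, the measured TCP pose, the force, the opening and the grip force at its end, in the units of the state.
- bot.read_state(): the state, without advancing time (a new reading comes with each control period).
- bot.get_image(name): name is "side" or "top" or "wrist"; returns (picture, depth): 480x640x3 uint8, red, green, blue; 480x640 float32, m along the optical axis (not along the pixel's ray), 0 where there is no reading.
- bot.camera_params(name): a dict with "vertical_fov" (degrees; the focal length in pixels is half the picture's height over the tangent of half this angle, whatever the lens; pixels are square), "cx", "cy" (the principal point, pixels), "world_from_camera" (4x4, takes a point from camera to world coordinates). Camera axes: x right, y down, z forward; pixel columns grow to the right and rows downward; lengths in m; the calibration is good to about 2 mm. A picture is of the moment at which its call begins: read the wrist's pose just before it. camera_params takes no time and is no camera call; for the wrist camera it gives the pose at the moment of the call.
- bot.sign_off(): hands the job in; it is judged then, once.
The state is a dict: "time": time; "joints": joint angles; "joint_vel": joint speeds; "tau": joint torques, N m; "tcp_pos": TCP position; "eef_rot": TCP orientation; "ft_force": force on the tool from outside, world axes, zero at the start; "torque": the same for the moment, N m; "gripper_width": finger opening in m; "gripper_force": force on a finger pad.
Only numpy, scipy, OpenCV 4.12 (cv2) and the standard library are available. Lean on these libraries where they do the work, as an engineer would, in place of code of your own. Each camera call takes 0.05 s, during which the arm holds its last target. There are 200 camera calls.

## Working session

There is one attempt and no reset: what is moved stays moved. The work goes in short steps, Python scripts to look and compute and a shell command to move; the robot and the scene stay as the last step left them, time stands still between calls to the robot, and variables do not carry over. Pictures are saved under pics/ and viewed, at most 10 in all, crops included, and the job is handed in when it is done.

```bash
ls; mkdir -p pics
python3 - <<'E'
from bench import bot
import cv2,numpy as np
s=bot.read_state();print(s)
for n in("top","side"):
    im,d=bot.get_image(n);p=bot.camera_params(n);print(n,p)
    cv2.imwrite(f'pics/{n}0.png',im[...,::-1]);np.savez(f'{n}0.npz',im=im,d=d)
E
```

```text
pics
{'time': 0.0, 'joints': array([-9.57307928e-01,  4.08081730e-02,  8.38115450e-02, -4.40772931e-04,
       -1.61549430e+00, -3.33695134e-01]), 'joint_vel': array([ 0.00149132,  0.00019797, -0.00059894, -0.00041415,  0.00034202,
       -0.00049956]), 'tau': array([ 1.37897641e-03, -3.68224919e+01,  3.47422707e+01,  6.93246737e+00,
       -5.45739342e-03,  5.75752097e-05]), 'tcp_pos': array([ 0.16568623, -0.57636739,  0.24928579]), 'eef_rot': array([ 4.38042823e-01, -3.11051795e+00, -2.68404037e-03]), 'ft_force': array([-0.9079311 ,  0.32752523,  0.88525699]), 'torque': array([-0.02910343, -0.00874579, -0.0004628 ]), 'gripper_force': 0.0, 'gripper_width': 0.08556332397574413}
top {'vertical_fov': 46.44498119620141, 'cx': 318.2327491041598, 'cy': 245.14258862198355, 'world_from_camera': array([[ 0.0249939 , -0.99853606,  0.04796915,  0.37262105],
       [-0.9996832 , -0.02510748, -0.00176668,  0.12646787],
       [ 0.00296848, -0.0479098 , -0.99884726,  1.61813586],
       [ 0.        ,  0.        ,  0.        ,  1.        ]])}
side {'vertical_fov': 52.47672109566637, 'cx': 326.554467158806, 'cy': 233.13685949709583, 'world_from_camera': array([[ 0.98526895, -0.10996999,  0.1309645 ,  0.31842285],
       [-0.17090605, -0.66013991,  0.73144133, -0.82269866],
       [ 0.0060183 , -0.74304906, -0.66920989,  0.88839536],
       [ 0.        ,  0.        ,  0.        ,  1.        ]])}
```

View pics/top0.png

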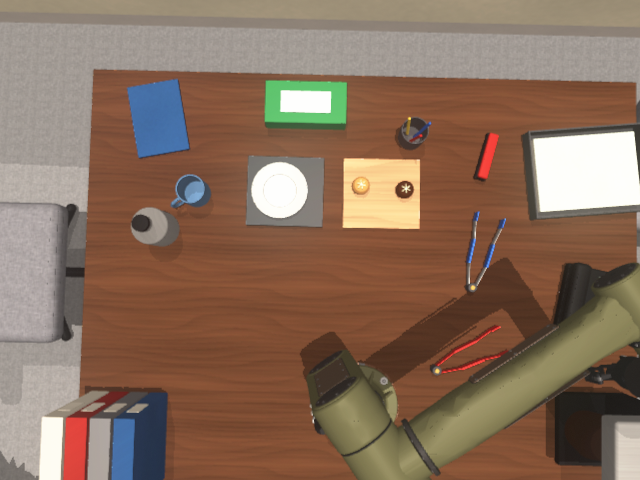

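View pics/side0.png

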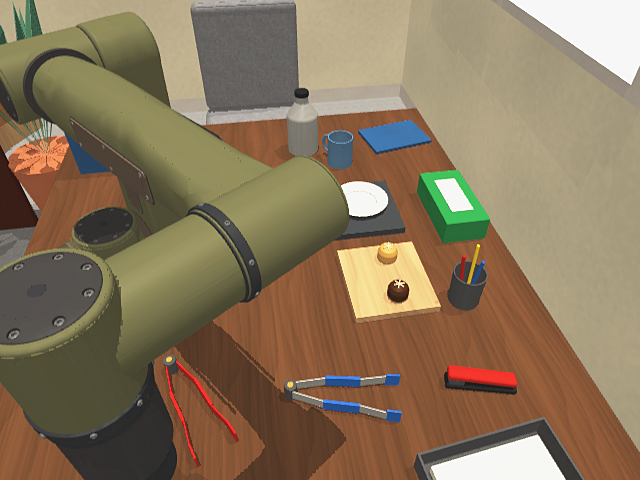

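The top view shows the slab at about (285,191), the plate at (279,190) and the board at (381,194). The dark roll is at (404,188), the pale roll at (361,185), and the blue tongs have their hinge at (472,288) with tips near (490,218). In the side view the board gap is partly hidden by the arm.

```bash
cat > h.py <<'E'
import numpy as np,cv2
from bench import bot
def shot(n,name=None):
    p=bot.camera_params(n);im,d=bot.get_image(n)
    if name: cv2.imwrite(f'pics/{name}.png',im[...,::-1])
    return im,d,p
def ray(p,uv):
    f=240/np.tan(np.radians(p['vertical_fov'])/2);uv=np.atleast_2d(uv).astype(float)
    r=np.c_[(uv[:,0]-p['cx'])/f,(uv[:,1]-p['cy'])/f,np.ones(len(uv))]
    T=p['world_from_camera'];return T[:3,3],r@T[:3,:3].T
def onplane(p,uv,z):
    o,r=ray(p,uv);return o+r*((z-o[2])/r[:,2])[:,None]
def mask(im,lo,hi,roi=None):
    m=cv2.inRange(cv2.cvtColor(im,cv2.COLOR_RGB2HSV),np.array(lo),np.array(hi))
    if roi: k=np.zeros_like(m);x0,y0,x1,y1=roi;k[y0:y1,x0:x1]=1;m=m*k
    return m
def blobs(m,amin=20):
    c,_=cv2.findContours(m,cv2.RETR_EXTERNAL,cv2.CHAIN_APPROX_NONE)
    return sorted([x for x in c if cv2.contourArea(x)>amin],key=cv2.contourArea,reverse=True)
def rect(p,c,z):
    w=onplane(p,c[:,0,:],z)[:,:2].astype(np.float32);(cx,cy),(a,b),t=cv2.minAreaRect(w*1000)
    t=(t+45)%90-45
    return np.round([cx,cy,a,b,t],1)
E
python3 - <<'E'
from h import *
for n in('top',):
    z=np.load(n+'0.npz');im,d=z['im'],z['d'];p=bot.camera_params(n)
    hsv=cv2.cvtColor(im,cv2.COLOR_RGB2HSV)
    for nm,(u,v) in dict(board=(380,215),slab=(252,205),wood=(340,270),tong=(490,257),tip=(476,216),dark=(400,189),pale=(357,186),plate=(280,190)).items(): print(nm,hsv[v,u],(p['world_from_camera']@np.r_[ray(p,(u,v))[1][0]*0,1])[2], onplane(p,(u,v),0.02)[0].round(3), 'zdepth',(ray(p,(u,v))[0]+ray(p,(u,v))[1][0]*d[v,u]).round(3))
    roi=(235,145,435,240)
    for nm,lo,hi,zz in (('board',(8,60,150),(30,200,255),.02),('slab',(0,0,40),(179,60,110),.02),('plate',(0,0,170),(179,50,255),.036)):
        for c in blobs(mask(im,lo,hi,roi),300): print(nm,rect(p,c,zz),cv2.contourArea(c))
    for c in blobs(mask(im,(100,120,60),(125,255,255),(455,200,520,300)),8): print('blue',rect(p,c,.034),cv2.contourArea(c))
w=shot('wrist','wrist0')[2]; print(w)
E
```

```text
board [ 21  98 253] 1.618135859667929 [ 0.54  -0.051  0.02 ] zdepth [ 0.54  -0.051  0.02 ]
slab [ 13  18 125] 1.618135859667929 [0.56  0.317 0.02 ] zdepth [0.56  0.316 0.021]
wood [ 10 149 137] 1.618135859667929 [0.38 0.06 0.02] zdepth [0.38  0.059 0.001]
tong [110 153 230] 1.618135859667929 [ 0.428 -0.368  0.02 ] zdepth [ 0.427 -0.364  0.033]
tip [114 140 113] 1.618135859667929 [ 0.544 -0.327  0.02 ] zdepth [ 0.543 -0.323  0.034]
dark [  9 160 107] 1.618135859667929 [ 0.617 -0.107  0.02 ] zdepth [ 0.611 -0.102  0.059]
pale [ 20 127 251] 1.618135859667929 [0.622 0.016 0.02 ] zdepth [0.616 0.019 0.062]
plate [ 30   1 254] 1.618135859667929 [0.605 0.237 0.02 ] zdepth [0.605 0.237 0.023]
board [ 6.042e+02 -5.300e+01  2.031e+02  2.223e+02  3.000e-01] 5276.5
plate [604.4 239.2 157.4 159.3   1.5] 2435.0
blue [ 431.4 -361.4   11.8   65.8  -16.7] 73.5
blue [ 444.8 -309.5   10.7   68.3  -11.8] 65.5
blue [ 524.9 -397.1   10.8   27.3  -17.8] 25.0
blue [ 543.8 -323.4    9.5   23.   -10.6] 18.0
{'vertical_fov': 58.326295101895674, 'cx': 319.52772174835286, 'cy': 240.20608940835945, 'world_from_camera': array([[-0.27569899,  0.92132638,  0.27413093,  0.09475585],
       [ 0.9612434 ,  0.26392555,  0.07971471, -0.59646201],
       [ 0.00109311,  0.28548381, -0.95838291,  0.37287428],
       [ 0.        ,  0.        ,  0.        ,  1.        ]])}
```

View pics/wrist0.png

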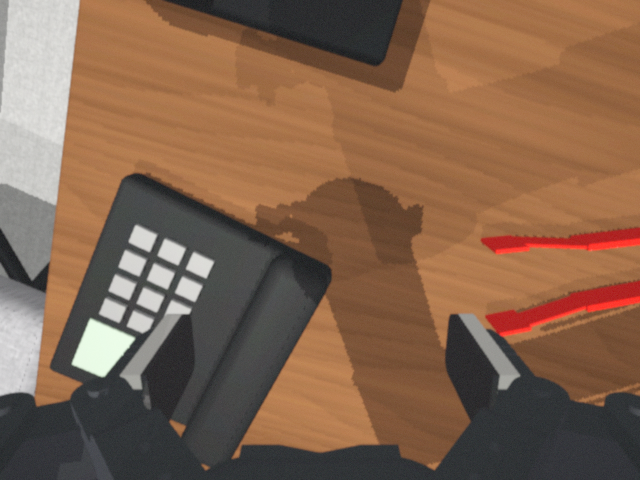

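The wrist image is upright with the fingers at the bottom; tool +x points back to the robot, and the tongs lie out of view on the right. Next I move to a spot to the right of the board and turn the fingers along its side.

```bash
python3 -m inch '[[-0.052,0.021,0,0,1],[-0.052,0.021,0,0,1],[-0.052,0.021,0,0,1],[-0.052,0.021,0,0,1],[-0.052,0.021,0,0,1],[-0.052,0.021,0,0,1],[-0.052,0.021,0,0,1],[-0.052,0.021,0,0,1],[-0.052,0.021,0,0,1],[-0.05,0.022,0,0,1]]' 
python3 -m inch '[[0,0,0,-0.184,1],[0,0,0,-0.184,1],[0,0,0,-0.184,1],[0,0,0,-0.184,1],[0,0,0,-0.184,1],[0,0,0,-0.184,1],[0,0,0,-0.184,1],[0,0,0,0,1],[0,0,0,0,1],[0,0,0,0,1]]'
python3 - <<'E'
from h import *
s=bot.read_state();print(s['tcp_pos'],s['eef_rot'])
im,d,p=shot('wrist','wrist1');np.savez('wrist1.npz',im=im,d=d,T=p['world_from_camera'])
E
```

```text
time: 1.4
tcp_pos: [0.6065, -0.2294, 0.2499]
eef_rot: [0.438, -3.11, -0.001]
ft_force: [0.1, -1.7, 0.1]
gripper_width: 0.0856
gripper_force: 0.0
time: 2.65
tcp_pos: [0.6053, -0.2308, 0.2502]
eef_rot: [2.216, -2.227, -0.0]
ft_force: [-0.1, -0.1, -0.1]
gripper_width: 0.0855
gripper_force: 0.0
[ 0.60527845 -0.23078628  0.25018579] [ 2.21583788e+00 -2.22698394e+00 -3.47683410e-04]
```

View pics/wrist1.png

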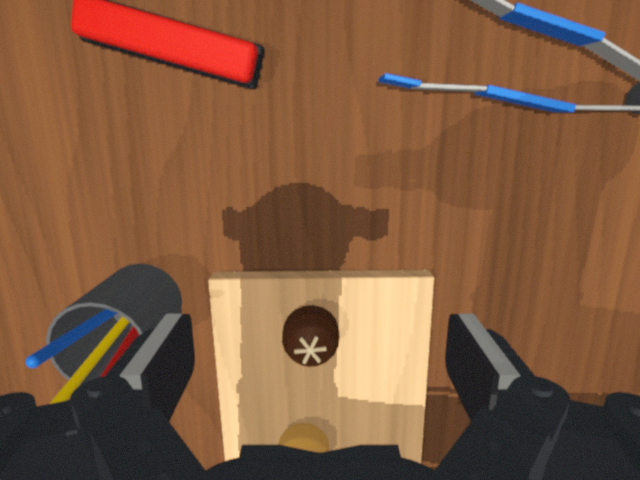

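The wrist view shows the board's -y edge at row ~273 (columns 211–432), with the dark roll at (310,335). The tongs are at upper right and the pen cup is left of the board at (110,300), clear of the fingers. Next I measure the edges.

Run:
```python
from h import *
im,d,p=shot('top');
for c in blobs(mask(im,(0,0,40),(179,75,150),(238,148,332,235)),300): print('slab',rect(p,c,.02),cv2.contourArea(c))
m=mask(im,(0,0,40),(179,75,150),(238,148,332,235))
# right edge rows fit
def edge(m,rows,z,last=True):
    q=[]
    for r in rows:
        u=np.flatnonzero(m[r]); 
        if len(u): q.append(((u[-1]+.5) if last else (u[0]-.5),r))
    w=onplane(p,q,z)[:,:2]; a=np.polyfit(w[:,0],w[:,1],1); e=w[:,1]-np.polyval(a,w[:,0]); k=abs(e)<.003
    a=np.polyfit(w[k,0],w[k,1],1);return np.degrees(np.arctan(a[0])),np.polyval(a,.604),e.std()
print('slab -y edge angle,y@x=.604',edge(m,range(162,222),.02))
b=mask(im,(8,60,150),(30,200,255),(335,145,435,240))
print('board +y',edge(b,range(164,224),.02,False)); print('board -y',edge(b,range(164,224),.02))
def look(u,v): o,r=ray(p,(u,v));print(o+r[0]*d[v,u])
for c in blobs(mask(im,(0,100,20),(15,255,140),(390,175,420,203)),30): print('dark',rect(p,c,.045))
p_=p
# wrist: board -y edge, dark roll
z=np.load('wrist1.npz');im,d=z['im'],z['d'];p=dict(bot.camera_params('wrist'));p['world_from_camera']=z['T']
hs=cv2.cvtColor(im,cv2.COLOR_RGB2HSV);print(hs[320,250],hs[250,150],hs[330,310])
b=mask(im,(10,30,140),(30,115,255),(200,262,440,330))
q=[]
for u in list(range(220,425,4)):
    v=np.flatnonzero(b[:,u]); 
    if len(v):q.append((u,v[0]-.5))
for zz in(.0,.02):
    w=onplane(p,q,zz);a=np.polyfit(w[:,0],w[:,1],1);print('wrist board -y edge z',zz,np.degrees(np.arctan(a[0])),np.polyval(a,.604),np.std(w[:,1]-np.polyval(a,w[:,0])))
u,v=300,285;o,r=ray(p,(u,v));print('depth pt',o+r[0]*d[v,u]);
c=blobs(mask(im,(0,90,10),(179,255,130),(275,298,345,372)),100)[0];(u,v),R=cv2.minEnclosingCircle(c);print(u,v,R,onplane(p,(u,v),.04),d[int(v),int(u)])
o,r=ray(p,(310,348));print('roll top',o+r[0]*d[348,310])
```

```text
slab [ 6.035e+02  2.239e+02  2.204e+02  2.014e+02 -3.000e-01] 5180.5
slab -y edge angle,y@x=.604 (np.float64(-0.009288114006946199), np.float64(0.11370742646688227), np.float64(0.0007210768035776343))
board +y (np.float64(-1.4871968635867865), np.float64(0.05751843317298397), np.float64(0.007608907726818676))
board -y (np.float64(-4.6936997411078645), np.float64(-0.16891739996610788), np.float64(0.0013220749557604841))
[ 17 111 183] [ 12 145 142] [ 11 154  78]
wrist board -y edge z 0.0 0.6702401286259099 -0.15917232830898123 0.0021281368347905475
wrist board -y edge z 0.02 0.6702401286258985 -0.16690499394286967 0.00201422793619555
depth pt [ 0.62175298 -0.1563578   0.01946373]
310.74542236328125 335.29119873046875 30.83135986328125 [[ 0.61229139 -0.11786952  0.04      ]] 0.3515914
roll top [ 0.61251379 -0.1182408   0.06154664]
```

Run:
```python
from h import *
z=np.load('wrist1.npz');im,d=z['im'],z['d'];p=dict(bot.camera_params('wrist'));p['world_from_camera']=z['T']
t=bot.read_state()['tcp_pos']
vv,uu=np.mgrid[300:400:5,120:530:10]
uv=np.c_[uu.ravel(),vv.ravel()];o,r=ray(p,uv);P=o+r*d[uv[:,1],uv[:,0]][:,None]-t
k=(P[:,2]>-.1)&(d[uv[:,1],uv[:,0]]>0)
for a,b in zip(uv[k],P[k]):
    if b[2]<0.02: print(a,b.round(3))
```

```text
[170 315] [ 0.047 -0.011 -0.001]
[180 315] [ 0.044 -0.011 -0.002]
[450 315] [-0.044 -0.008 -0.005]
[460 315] [-0.046 -0.01  -0.002]
[470 315] [-0.049 -0.01  -0.002]
[170 320] [ 0.046 -0.011  0.002]
[180 320] [ 0.042 -0.011  0.002]
[190 320] [ 0.042 -0.007 -0.005]
[450 320] [-0.044 -0.007 -0.004]
[460 320] [-0.045 -0.01   0.002]
[470 320] [-0.048 -0.011  0.003]
[160 325] [ 0.047 -0.011  0.006]
[170 325] [ 0.045 -0.01   0.005]
[180 325] [ 0.042 -0.011  0.005]
[190 325] [ 0.042 -0.005 -0.005]
[450 325] [-0.044 -0.006 -0.004]
[460 325] [-0.043 -0.011  0.006]
[470 325] [-0.047 -0.01   0.005]
[480 325] [-0.05  -0.01   0.006]
[150 330] [ 0.052 -0.007  0.002]
[160 330] [ 0.047 -0.011  0.008]
[170 330] [ 0.044 -0.01   0.007]
[180 330] [ 0.042 -0.009  0.005]
[190 330] [ 0.042 -0.004 -0.004]
[450 330] [-0.044 -0.004 -0.004]
[460 330] [-0.044 -0.009  0.006]
[470 330] [-0.045 -0.011  0.009]
[480 330] [-0.048 -0.011  0.009]
[490 330] [-0.055 -0.006  0.001]
[140 335] [ 0.055 -0.007  0.004]
[150 335] [ 0.048 -0.011  0.011]
[160 335] [ 0.046 -0.011  0.011]
[170 335] [ 0.042 -0.011  0.012]
[180 335] [
[... 2384 characters left out ...]
017]
[180 375] [0.042 0.004 0.009]
[190 375] [0.042 0.01  0.   ]
[450 375] [-0.043  0.01   0.002]
[460 375] [-0.044  0.004  0.01 ]
[470 375] [-0.044 -0.001  0.017]
[170 380] [0.042 0.001 0.016]
[180 380] [0.042 0.006 0.009]
[450 380] [-0.043  0.012  0.002]
[460 380] [-0.043  0.005  0.011]
[470 380] [-0.043  0.     0.018]
[170 385] [0.042 0.002 0.017]
[180 385] [0.042 0.007 0.01 ]
[460 385] [-0.043  0.007  0.011]
[470 385] [-0.044  0.002  0.018]
[170 390] [0.042 0.003 0.018]
[180 390] [0.042 0.008 0.011]
[460 390] [-0.043  0.008  0.011]
[470 390] [-0.044  0.003  0.018]
[170 395] [0.042 0.005 0.018]
[180 395] [0.042 0.01  0.011]
[460 395] [-0.044  0.01   0.011]
[470 395] [-0.043  0.004  0.02 ]
```

```bash
python3 -m inch '[[0,0,0.05,0,0.5],[0,0,0.05,0,0.5],[0,0,0.04,0,0.5],[0,0,0.03,0,0.5],[0,0,0.025,0,0.5],[0,0,0.015,0,0.5],[0,0,0.01,0,0.5],[0,0,0.005,0,0.5],[0,0,0,0,0.5],[0,0,0,0,0.5]]'
python3 - <<'E'
from h import *
im,d,p=shot('wrist');s=bot.read_state();t=s['tcp_pos']
vv,uu=np.mgrid[300:470:2,180:460:2]
uv=np.c_[uu.ravel(),vv.ravel()];o,r=ray(p,uv);D=d[uv[:,1],uv[:,0]];P=o+r*D[:,None]-t
k=(abs(P[:,0])<.06)&(abs(P[:,1])<.012)&(D>0)&(D<.2)
for sg in(1,-1):
    q=P[k&(P[:,0]*sg>0.01)];print(len(q),q.min(0),q.max(0),'tip world z',np.percentile(q[:,2],1)+t[2])
E
```

```text
time: 4.0
tcp_pos: [0.6058, -0.2309, 0.0262]
eef_rot: [-2.218, 2.224, -0.002]
ft_force: [0.1, 0.0, 0.4]
gripper_width: 0.0426
gripper_force: 0.0
2045 [ 0.01004263 -0.01199993 -0.028145  ] [0.05409219 0.01199761 0.06103302] tip world z -0.0012762264556061553
2202 [-0.05492706 -0.01199236 -0.02792215] [-0.01001214  0.01198984  0.06168042] tip world z -0.0011975603663040742
```

Run:
```python
from h import *
im,d,p=shot('wrist');s=bot.read_state();t=s['tcp_pos']
vv,uu=np.mgrid[300:470,180:460]
uv=np.c_[uu.ravel(),vv.ravel()];o,r=ray(p,uv);D=d[uv[:,1],uv[:,0]];P=o+r*D[:,None];Q=P-t
k=(abs(Q[:,0])<.034)&(abs(Q[:,0])>.02)&(abs(Q[:,1])<.012)&(D>0)
print(np.histogram(P[k,2],np.arange(-.004,.04,.002)))
```

```text
(array([  2, 423, 270,   0,   0,   0,  44,  80, 137, 226, 263, 280, 273,
       319, 334, 331, 357, 353, 394, 382, 428]), array([-0.004, -0.002,  0.   ,  0.002,  0.004,  0.006,  0.008,  0.01 ,
        0.012,  0.014,  0.016,  0.018,  0.02 ,  0.022,  0.024,  0.026,
        0.028,  0.03 ,  0.032,  0.034,  0.036,  0.038]))
```

```bash
python3 -m inch '[[0,0,0.003,0,0.5],[-0.02,0,0,0,0.5],[-0.018,0,0,0,0.5],[-0.008,0,0,0,0.5],[-0.005,0,0,0,0.5],[-0.005,0,0,0,0.5],[-0.005,0,0,0,0.5],[-0.005,0,0,0,0.5],[-0.005,0,0,0,0.5],[-0.005,0,0,0,0.5]]' 
python3 -m inch '[[-0.005,0,0,0,0.5],[-0.005,0,0,0,0.5],[-0.005,0,0,0,0.5],[-0.004,0,0,0,0.5],[-0.004,0,0,0,0.5],[-0.004,0,0,0,0.5],[-0.003,0,0,0,0.5],[-0.002,0,0,0,0.5],[0,0,0,0,0.5],[0,0,0,0,0.5]]'
cat > gap.py <<'E'
from h import *
import sys
im,d,p=shot('top','top_'+sys.argv[1]);g=[]
w=onplane(p,[(u,v) for v in range(150,240) for u in range(235,430)],.02)
s=mask(im,(0,0,40),(179,75,150));b=mask(im,(8,60,150),(30,200,255))
for r in range(166,220,3):
    us=np.flatnonzero(s[r,300:345])+300;ub=np.flatnonzero(b[r,300:360])+300
    if len(us) and len(ub): g.append((us[-1],ub[0]))
print(g)
im,d,p=shot('side','side_'+sys.argv[1])
E
python3 gap.py a
```

```text
time: 5.35
tcp_pos: [0.6055, -0.1547, 0.0223]
eef_rot: [2.218, -2.225, 0.0]
ft_force: [-0.7, -3.5, -0.0]
gripper_width: 0.0429
gripper_force: 2.0
time: 6.6
tcp_pos: [0.6057, -0.1224, 0.0223]
eef_rot: [-2.218, 2.224, 0.001]
ft_force: [0.4, -1.9, 1.2]
gripper_width: 0.0426
gripper_force: 0.8
[(np.int64(313), np.int64(353)), (np.int64(314), np.int64(317)), (np.int64(314), np.int64(317)), (np.int64(314), np.int64(317)), (np.int64(315), np.int64(317)), (np.int64(315), np.int64(318)), (np.int64(322), np.int64(325)), (np.int64(327), np.int64(325)), (np.int64(322), np.int64(325))]
```

```bash
python3 -m inch '[[-0.001,0,0,0,0.5],[-0.001,0,0,0,0.5],[-0.001,0,0,0,0.5],[-0.001,0,0,0,0.5],[-0.001,0,0,0,0.5],[-0.001,0,0,0,0.5],[-0.001,0,0,0,0.5],[0,0,0,0,0.5],[0,0,0,0,0.5],[0,0,0,0,0.5]]'
```

```text
time: 7.95
tcp_pos: [0.6052, -0.1167, 0.0223]
eef_rot: [2.216, -2.224, 0.0]
ft_force: [-1.8, -7.4, -0.2]
gripper_width: 0.0427
gripper_force: 3.7
```

```bash
python3 -m inch '[[-0.001,0,0,0,0.5],[-0.001,0,0,0,0.5],[-0.001,0,0,0,0.5],[0,0,0,0,0.5],[0,0,0,0,0.5],[0,0,0,0,0.5],[0,0,0,0,0.5],[0,0,0,0,0.5],[0,0,0,0,0.5],[0,0,0,0,0.5]]'
```

```text
time: 9.2
tcp_pos: [0.6049, -0.1164, 0.0223]
eef_rot: [2.213, -2.223, 0.004]
ft_force: [1.5, -18.1, -1.7]
gripper_width: 0.043
gripper_force: 9.0
```

Run:
```python
from h import *
im,d,p=shot('top');a=cv2.resize(im[145:240,285:365],None,fx=6,fy=6,interpolation=cv2.INTER_NEAREST)
im,d,p=shot('side');b=cv2.resize(im[200:290,290:430],None,fx=4,fy=4)
o=np.zeros((570,480,3),np.uint8);o[:]=a;cv2.imwrite('pics/gapa.png',o[...,::-1]);cv2.imwrite('pics/gapb.png',b[...,::-1])
```

```text
(no output)
```

View pics/gapa.png

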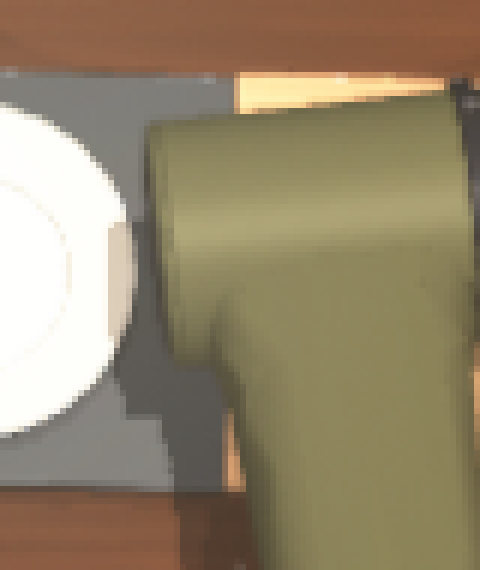

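The board meets the slab at both ends (crop columns 238 at the back, 222 at the front) with no dark strip showing. I'll back off and check from the wrist camera.

```bash
python3 -m inch '[[0.005,0,0,0,0.5],[0.02,0,0,0,0.5],[0.02,0,0,0,0.5],[0,0,-0.03,0,0.5],[0,0,-0.06,0,0.5],[0,0,-0.06,0,0.5],[0,0,-0.06,0,0.5],[0,0,-0.03,0,0.5],[-0.05,0,0,0,0.9],[-0.06,0,0,0,0.9]]' 
python3 -m inch '[[-0.06,0,0,0,0.9],[-0.045,0,0,0,0.9],[0,0,0,0,0.9],[0,0,0,0,0.9],[0,0,0,0,0.9],[0,0,0,0,0.9],[0,0,0,0,0.9],[0,0,0,0,0.9],[0,0,0,0,0.9],[0,0,0,0,0.9]]'
python3 - <<'E'
from h import *
im,d,p=shot('wrist','wrist2');np.savez('wrist2.npz',im=im,d=d,T=p['world_from_camera'])
E
```

```text
time: 10.55
tcp_pos: [0.606, -0.048, 0.2626]
eef_rot: [-2.214, 2.227, 0.0]
ft_force: [0.6, 0.9, 0.1]
gripper_width: 0.0759
gripper_force: 0.0
time: 11.8
tcp_pos: [0.6062, 0.0572, 0.2623]
eef_rot: [-2.218, 2.225, 0.0]
ft_force: [-0.1, -0.2, -0.2]
gripper_width: 0.0769
gripper_force: 0.0
```

View pics/wrist2.png

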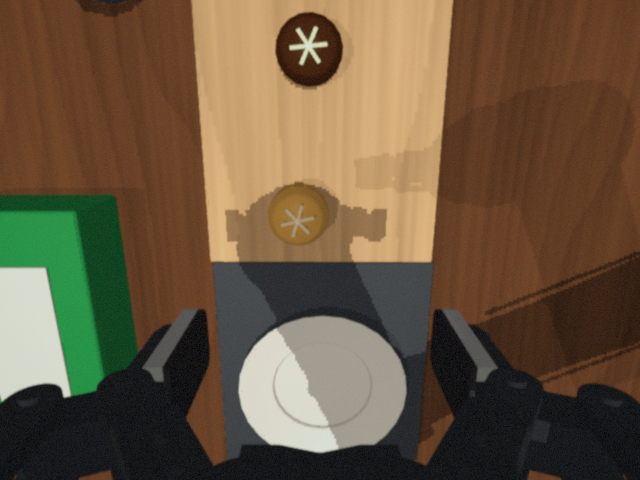

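The board is flush with the slab along the whole seam at row 262. The dark roll is at (309,49), the pale roll at (298,215) and the plate at (323,385). I'll measure these and plan the move to the tongs.

Run:
```python
from h import *
z=np.load('wrist2.npz');im,d=z['im'],z['d'];p=dict(bot.camera_params('wrist'));p['world_from_camera']=z['T']
c=blobs(mask(im,(0,0,0),(179,255,125),(265,5,355,95)),300)[0];q=cv2.fitEllipse(cv2.convexHull(c))
print('dark',q,onplane(p,q[0],.042)); o,r=ray(p,(300,30));print(o+r[0]*d[30,300])
o,r=ray(p,(309,46));print('dark top mark',o+r[0]*d[46,309])
o,r=ray(p,(298,221));print('pale top mark',o+r[0]*d[221,298])
m=mask(im,(0,0,130),(179,60,255),(232,312,412,455));e=cv2.fitEllipse(cv2.convexHull(blobs(m,1000)[0]));print('plate',e,onplane(p,e[0],.036))
t,dd,pt=shot('top')
for nm,lo,hi,roi in (('dark',(0,0,0),(179,255,125),(363,165,400,205)),):
    c=blobs(mask(t,lo,hi,roi),30)[0];q=cv2.fitEllipse(cv2.convexHull(c));print(nm,q,onplane(pt,q[0],.045))
m=mask(t,(0,0,170),(179,50,255),(240,150,330,230));e=cv2.fitEllipse(cv2.convexHull(blobs(m,1000)[0]));print('plate',onplane(pt,e[0],.036))
s=bot.read_state();R,_=cv2.Rodrigues(s['eef_rot']);dl=np.array([.438,-.335,s['tcp_pos'][2]])-s['tcp_pos'];print('to tongs grip, tool axes',R.T@dl,R.round(3),s['joints'])
```

```text
dark ((308.8122253417969, 49.10382843017578), (66.80352020263672, 75.09613037109375), 178.1366729736328) [[ 0.61243265 -0.05975002  0.042     ]]
[ 0.61790998 -0.06919091  0.06246055]
dark top mark [ 0.61184763 -0.05905514  0.06278955]
pale top mark [0.62165398 0.06538438 0.06278253]
plate ((321.5810546875, 386.6578063964844), (140.0806427001953, 168.69264221191406), 89.7599105834961) [[0.60359405 0.23342846 0.036     ]]
dark ((383.92510986328125, 188.87353515625), (16.262422561645508, 17.188610076904297), 51.856266021728516) [[ 0.61223522 -0.05820054  0.045     ]]Traceback (most recent call last):
  File "<stdin>", line 11, in <module>
IndexError: list index out of range
```

```bash
python3 -m inch '[[0.052,0.011,0,0,1],[0.052,0.011,0,0,1],[0.052,0.011,0,0,1],[0.052,0.011,0,0,1],[0.052,0.011,0,0,1],[0.052,0.011,0,0,1],[0.052,0.011,0,0,1],[0.052,0.011,0,0,1],[0,0,0,0.18,1],[0,0,0,0.18,1]]' 
python3 -m inch '[[0,0,0,0.182,1],[0,0,0,0.182,1],[0,0,0,0.182,1],[0,0,0,0.182,1],[0,0,0,0.182,1],[0,0,0,0.182,1],[0,0,0,0.182,1],[0,0,0,0.182,1],[0,0,0,0,1],[0,0,0,0,1]]'
cat > tg.py <<'E'
from h import *
import sys
im,d,p=shot('wrist',sys.argv[1])
np.savez('w3.npz',im=im,d=d,T=p['world_from_camera'])
for c in blobs(mask(im,(100,110,60),(125,255,255)),100):
    (u,v),_,_=cv2.minAreaRect(c)
    mm=np.zeros(d.shape,np.uint8);cv2.drawContours(mm,[c],-1,1,-1);vv,uu=np.nonzero(mm&(d>0));o,r=ray(p,np.c_[uu,vv]);P=o+r*d[vv,uu][:,None]
    zt=np.percentile(P[:,2],95);k=P[:,2]>zt-.006
    q=P[k,:2].astype(np.float32);R=cv2.minAreaRect(q*1000)
    print('px',round(u),round(v),'area',cv2.contourArea(c),'ztop',zt.round(4),'rect',np.round([*R[0],*R[1],R[2]],1))
s=bot.read_state();print(s['tcp_pos'],s['eef_rot'],s['joints'].round(2))
E
python3 tg.py wrist3
```

```text
time: 13.15
tcp_pos: [0.5165, -0.3594, 0.2619]
eef_rot: [1.774, -2.592, -0.001]
ft_force: [0.1, 0.8, -0.1]
gripper_width: 0.0853
gripper_force: 0.0
time: 14.4
tcp_pos: [0.5169, -0.3585, 0.2623]
eef_rot: [-0.383, -3.118, -0.0]
ft_force: [-0.4, 0.4, 0.1]
gripper_width: 0.0855
gripper_force: 0.0
px 286 99 area 792.0 ztop 0.0331 rect [ 429.8 -364.8    6.1   69.7   73.3]
px 353 100 area 760.5 ztop 0.033 rect [ 443.7 -312.6    6.1   69.5   78. ]
px 363 220 area 218.5 ztop 0.0366 rect [ 542.1 -326.3    4.    27.8   78.9]
px 275 220 area 206.5 ztop 0.0367 rect [ 523.  -400.1    4.1   27.4   72.3]
[ 0.51691237 -0.35853026  0.26222854] [-3.84367579e-01 -3.11782660e+00 -7.29031955e-05] [-0.29  0.12  0.19 -0.   -1.64 -1.53]
```

View pics/wrist3.png

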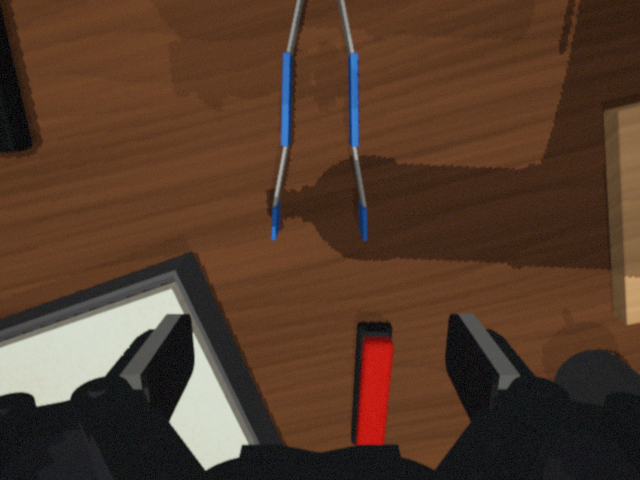

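The tongs' sleeves appear at (286,99) and (353,100), and the tips at (275,220) and (363,220). The sleeve tops are at 33 mm. The grip midpoint is (0.437,-0.339) and the yaw matches, so I'm going in.

```bash
python3 -m inch '[[0.042,0,0.02,0,1],[0.0405,0,0.05,0,1],[0,0,0.05,0,1],[0,0,0.05,0,1],[0,0,0.03,0,1],[0,0,0.02,0,1],[0,0,0.015,0,1],[0,0,0.007,0,1],[0,0,0,0,1],[0,0,0,0,1]]' 30
python3 -m inch '[[0,0,0,0,0.9],[0,0,0,0,0.8],[0,0,0,0,0.75],[0,0,0,0,0.7],[0,0,0,0,0.66],[0,0,0,0,0.65],[0,0,0,0,0.65],[0,0,0,0,0.65],[0,0,0,0,0.65],[0,0,0,0,0.65]]'
```

```text
time: 15.7
tcp_pos: [0.4386, -0.3388, 0.0227]
eef_rot: [0.388, 3.116, -0.001]
ft_force: [0.2, -0.0, 0.7]
gripper_width: 0.0855
gripper_force: 0.0
time: 16.95
tcp_pos: [0.4387, -0.3389, 0.0227]
eef_rot: [0.388, 3.116, -0.001]
ft_force: [-0.4, 1.8, 6.4]
gripper_width: 0.0557
gripper_force: 6.2
```

```bash
python3 -m inch '[[0,0,-0.005,0,0.65],[0,0,-0.01,0,0.65],[0,0,-0.015,0,0.65],[0,0,-0.02,0,0.65],[0,0,-0.02,0,0.65],[0,0,-0.02,0,0.65],[0,0,-0.015,0,0.65],[0,0,-0.005,0,0.65],[0,0,0,0,0.65],[0,0,0,0,0.65]]'
python3 - <<'E'
from h import *
def cl(n):
    im,d,p=shot(n,n+'_lift');out=[]
    for c in blobs(mask(im,(100,110,60),(125,255,255)),5):
        mm=np.zeros(d.shape,np.uint8);cv2.drawContours(mm,[c],-1,1,-1);vv,uu=np.nonzero(mm&(d>0));o,r=ray(p,np.c_[uu,vv]);P=o+r*d[vv,uu][:,None]
        if len(P) and .3<np.median(P[:,0])<.75 and -.5<np.median(P[:,1])<-.2:print(n,cv2.contourArea(c),np.median(P,0).round(3),np.percentile(P[:,2],[5,95]).round(3))
cl('top');cl('side');cl('wrist')
print(bot.read_state()['tcp_pos'])
E
```

```text
time: 18.2
tcp_pos: [0.4377, -0.3383, 0.1307]
eef_rot: [-0.389, -3.116, -0.001]
ft_force: [-0.2, 0.6, -1.0]
gripper_width: 0.0556
gripper_force: 4.7
top 26.0 [ 0.423 -0.308  0.135] [0.114 0.156]
top 10.5 [ 0.404 -0.353  0.136] [0.115 0.248]
side 157.5 [ 0.525 -0.397  0.131] [0.112 0.145]
side 157.0 [ 0.541 -0.331  0.132] [0.114 0.145]
side 117.5 [ 0.454 -0.371  0.132] [0.114 0.142]
side 108.0 [ 0.408 -0.358  0.132] [0.115 0.141]
side 78.5 [ 0.469 -0.322  0.131] [0.116 0.142]
side 73.5 [ 0.416 -0.31   0.132] [0.117 0.141]
wrist 5957.5 [ 0.437 -0.314  0.139] [0.118 0.14 ]
wrist 5892.5 [ 0.426 -0.36   0.139] [0.119 0.141]
[ 0.43781595 -0.33842871  0.13101186]
```

```bash
python3 -m inch '[[0,0,0,-0.04,0.65],[0,0,0,-0.06,0.65],[0,0,0,-0.06,0.65],[0,0,0,-0.05,0.65],[0,0,0,-0.037,0.65],[0.005,0.015,0,0,0.65],[0.005,0.03,0,0,0.65],[0.005,0.03,0,0,0.65],[0.005,0.03,0,0,0.65],[0.005,0.03,0,0,0.65]]'
python3 -m inch '[[0.005,0.03,0,0,0.65],[0.003,0.03,0,0,0.65],[0,0.03,0,0,0.65],[0,0.03,0,0,0.65],[0,0.015,0,0,0.65],[0,0.009,0,0,0.65],[0,0,0,0,0.65],[0,0,0,0,0.65],[0,0,0,0,0.65],[0,0,0,0,0.65]]'
cat > tp.py <<'E'
from h import *
s=bot.read_state();t=s['tcp_pos'];print(t,s['eef_rot'],s['gripper_width'])
for n in('side','top'):
    im,d,p=shot(n,n+'_x')
    for c in blobs(mask(im,(100,110,50),(125,255,255)),5):
        mm=np.zeros(d.shape,np.uint8);cv2.drawContours(mm,[c],-1,1,-1);vv,uu=np.nonzero(mm&(d>0));o,r=ray(p,np.c_[uu,vv]);P=o+r*d[vv,uu][:,None]
        if len(P) and np.linalg.norm(np.median(P,0)-t)<.16:print(n,cv2.contourArea(c),np.median(P,0).round(4),'ylim',np.percentile(P[:,1],[5,95]).round(3),'z',np.percentile(P[:,2],[5,95]).round(3))
    if n=='side': roi=(340,230,460,330)
    else: roi=(363,165,400,205)
    for c in blobs(mask(im,(0,60,0),(25,255,125),roi),30):
        mm=np.zeros(d.shape,np.uint8);cv2.drawContours(mm,[c],-1,1,-1);vv,uu=np.nonzero(mm&(d>0));o,r=ray(p,np.c_[uu,vv]);P=o+r*d[vv,uu][:,None];print(n,'dark?',cv2.contourArea(c),np.median(P,0).round(3),P.min(0).round(3),P.max(0).round(3))
E
python3 tp.py
```

```text
time: 19.6
tcp_pos: [0.4126, -0.2021, 0.1316]
eef_rot: [0.003, 3.141, 0.0]
ft_force: [1.3, 0.7, -0.8]
gripper_width: 0.0553
gripper_force: 4.7
time: 20.85
tcp_pos: [0.4053, -0.0599, 0.1316]
eef_rot: [-0.003, -3.141, 0.0]
ft_force: [0.5, -0.9, -2.1]
gripper_width: 0.0555
gripper_force: 4.7
[ 0.40534786 -0.0598645   0.13164845] [-3.14459991e-03 -3.14131921e+00  2.71056503e-05] 0.055497321721412605
side 105.0 [ 0.5036 -0.0953  0.1322] ylim [-0.097 -0.093] z [0.116 0.145]
side 99.0 [ 0.5035 -0.0285  0.1324] ylim [-0.031 -0.026] z [0.116 0.146]
side 97.0 [ 0.3815 -0.0863  0.13  ] ylim [-0.089 -0.08 ] z [0.114 0.142]
side 91.0 [ 0.3825 -0.0379  0.1298] ylim [-0.041 -0.034] z [0.116 0.142]
side 78.5 [ 0.4294 -0.0877  0.13  ] ylim [-0.09  -0.084] z [0.116 0.142]
side 26.0 [ 0.4342 -0.0371  0.132 ] ylim [-0.04  -0.034] z [0.119 0.143]
side dark? 309.5 [ 0.725 -0.145  0.   ] [ 0.685 -0.179 -0.005] [ 0.754 -0.091  0.03 ]
side dark? 284.5 [ 0.605 -0.074  0.05 ] [ 0.587 -0.087  0.017] [ 0.634 -0.042  0.065]
side dark? 129.0 [ 0.646 -0.144  0.001] [ 0.625 -0.207 -0.005] [ 0.663 -0.104  0.006]
side dark? 124.5 [0.773 0.073 0.   ] [ 0.757 -0.005 -0.005] [0.792 0.12  0.005]
side dark? 90.0 [ 0.5   -0.062  0.001] [ 0.479 -0.105 -0.005] [0.505 0.013 0.118]
side dark? 66.0 [ 0.605 -0.152  0.   ] [ 0.589 -0.198 -0.004] [ 0.621 -0.104  0.006]
top 11.0 [ 0.5053 -0.093   0.1404] ylim [-0.096 -0.093] z [0.13  0.148]
top dark? 204.5 [ 0.61  -0.057  0.058] [ 0.589 -0.08   0.016] [ 0.634 -0.035  0.07 ]
```

```bash
python3 -m inch '[[0,0.001,0.01,0,0.65],[0,0,0.02,0,0.65],[0,0,0.02,0,0.65],[0,0,0.02,0,0.65],[0,0,0.01,0,0.65],[0,0,0.006,0,0.65],[0,0,0,0,0.65],[-0.01,0,0,0,0.65],[-0.01,0,0,0,0.65],[-0.01,0,0,0,0.65]]'
python3 -m inch '[[-0.012,0,0,0,0.65],[-0.012,0,0,0,0.65],[-0.01,0,0,0,0.65],[-0.01,0,0,0,0.65],[-0.01,0,0,0,0.65],[-0.01,0,0,0,0.65],[-0.008,0,0,0,0.65],[-0.005,0,0,0,0.65],[0,0,0,0,0.65],[0,0,0,0,0.65]]'
python3 tp.py
python3 - <<'E'
import cv2,numpy as np
a=cv2.imread('pics/side_x.png')[220:330,320:450];b=cv2.imread('pics/top_x.png')[150:240,320:430]
cv2.imwrite('pics/c1.png',np.hstack([cv2.resize(a,(400,340)),cv2.resize(b,(400,340))]))
E
```

```text
time: 22.2
tcp_pos: [0.4364, -0.0585, 0.046]
eef_rot: [0.002, 3.141, 0.0]
ft_force: [0.4, 0.5, -0.3]
gripper_width: 0.056
gripper_force: 4.7
time: 23.45
tcp_pos: [0.5122, -0.0586, 0.0457]
eef_rot: [-0.002, -3.141, -0.0]
ft_force: [0.9, 0.6, -1.2]
gripper_width: 0.0555
gripper_force: 4.7
[ 0.51219677 -0.0586348   0.04568918] [-1.90646855e-03 -3.14138090e+00 -1.90540270e-04] 0.05548445102646566
side 102.0 [ 0.6107 -0.0939  0.0471] ylim [-0.096 -0.081] z [0.028 0.06 ]
side 94.5 [ 0.4924 -0.0366  0.0442] ylim [-0.041 -0.033] z [0.03  0.058]
side 83.5 [ 0.4897 -0.0853  0.0443] ylim [-0.088 -0.079] z [0.03  0.055]
side 54.5 [ 0.6075 -0.0266  0.0526] ylim [-0.029 -0.024] z [0.035 0.061]
side 43.5 [ 0.5373 -0.0862  0.044 ] ylim [-0.093 -0.083] z [0.033 0.06 ]
side 7.0 [ 0.5117 -0.0587  0.0774] ylim [-0.087 -0.033] z [0.052 0.111]
side dark? 148.5 [ 0.601 -0.07   0.056] [ 0.587 -0.082  0.033] [ 0.634 -0.044  0.064]
side dark? 41.5 [ 0.496 -0.076  0.001] [ 0.485 -0.091 -0.004] [ 0.503 -0.062  0.007]
side dark? 38.5 [ 0.515 -0.11   0.001] [ 0.501 -0.119 -0.003] [ 0.53  -0.098  0.004]
top dark? 264.5 [ 0.604 -0.048  0.06 ] [ 0.521 -0.084  0.017] [0.634 0.029 0.428]
```

View pics/c1.png

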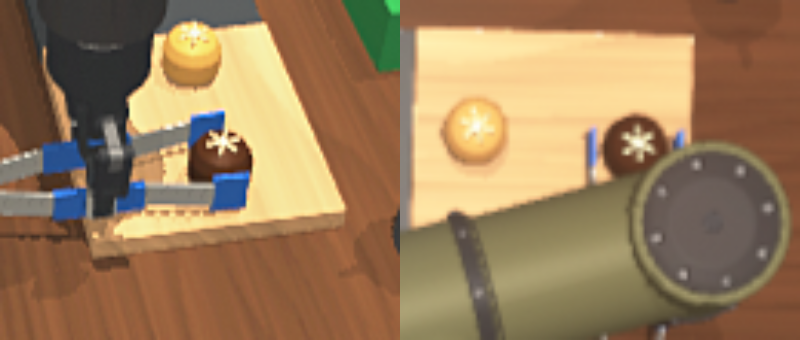

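The dark roll sits between both blue tips in both views, left panel (220,155) and right panel (635,145), and the pale roll is clear. Next I squeeze and lift.

```bash
python3 -m inch '[[0,0,0,0,0.62],[0,0,0,0,0.6],[0,0,0,0,0.58],[0,0,0,0,0.56],[0,0,0,0,0.53],[0,0,0,0,0.5],[0,0,0,0,0.5],[0,0,0,0,0.5],[0,0,0,0,0.5],[0,0,0,0,0.5]]' 35
python3 -m inch '[[0,0,-0.003,0,0.5],[0,0,-0.005,0,0.5],[0,0,-0.01,0,0.5],[0,0,-0.015,0,0.5],[0,0,-0.015,0,0.5],[0,0,-0.015,0,0.5],[0,0,-0.015,0,0.5],[0,0,-0.01,0,0.5],[0,0,-0.005,0,0.5],[0,0,0,0,0.5]]'
python3 tp.py
```

```text
time: 24.8
tcp_pos: [0.5124, -0.0586, 0.0458]
eef_rot: [0.002, 3.142, 0.0]
ft_force: [-1.1, 0.5, 0.3]
gripper_width: 0.0476
gripper_force: 37.9
time: 26.05
tcp_pos: [0.5124, -0.0586, 0.1388]
eef_rot: [0.002, 3.142, 0.0]
ft_force: [0.2, -0.1, -3.0]
gripper_width: 0.0476
gripper_force: 37.8
[ 0.51242882 -0.05859853  0.13879086] [1.94215076e-03 3.14155412e+00 3.22953327e-04] 0.04761392568347538
side 111.5 [ 0.6112 -0.0871  0.1394] ylim [-0.089 -0.078] z [0.122 0.151]
side 107.0 [ 0.4922 -0.0391  0.1358] ylim [-0.042 -0.036] z [0.122 0.147]
side 88.5 [ 0.4879 -0.0826  0.1367] ylim [-0.085 -0.079] z [0.122 0.147]
side 58.5 [ 0.5362 -0.0824  0.135 ] ylim [-0.096 -0.079] z [0.124 0.158]
side 26.0 [ 0.6058 -0.0334  0.1483] ylim [-0.036 -0.031] z [0.137 0.153]
side dark? 83.5 [ 0.499 -0.045  0.001] [ 0.487 -0.075 -0.003] [0.505 0.017 0.007]
side dark? 83.5 [ 0.595 -0.065  0.147] [ 0.587 -0.08   0.125] [ 0.608 -0.042  0.155]
side dark? 31.5 [ 0.624 -0.069  0.149] [ 0.613 -0.077  0.142] [ 0.633 -0.052  0.155]
top 8.0 [ 0.6114 -0.0322  0.1477] ylim [-0.033 -0.03 ] z [0.137 0.152]
top dark? 301.0 [ 0.602 -0.045  0.153] [ 0.51  -0.081  0.129] [0.636 0.036 0.527]
```

```bash
python3 -m inch '[[0,0,-0.01,0,0.5],[0.008,0.01,-0.007,0,0.5],[0,0.02,0,0,0.5],[0,0.025,0,0,0.5],[0,0.03,0,0,0.5],[0,0.03,0,0,0.5],[0,0.03,0,0,0.5],[0,0.03,0,0,0.5],[0,0.03,0,0,0.5],[0,0.03,0,0,0.5]]'
python3 -m inch '[[0,0.025,0,0,0.5],[0,0.02,0,0,0.5],[0,0.01,0,0,0.5],[0,0.004,0,0,0.5],[0,0,0,0,0.5],[0,0,0,0,0.5],[0,0,0,0,0.5],[0,0,0,0,0.5],[0,0,0,0,0.5],[0,0,0,0,0.5]]'
sed -i 's/(363,165,400,205)/(250,160,320,220)/; s/(340,230,460,330)/(330,120,420,220)/' tp.py; python3 tp.py
python3 - <<'E'
import cv2,numpy as np
a=cv2.imread('pics/side_x.png')[100:330,260:500];b=cv2.imread('pics/top_x.png')[140:240,220:430]
cv2.imwrite('pics/c2.png',np.hstack([cv2.resize(a,(400,380)),cv2.resize(b,(400,380))]))
E
```

```text
time: 27.4
tcp_pos: [0.5041, 0.1779, 0.1565]
eef_rot: [0.001, 3.141, 0.001]
ft_force: [-0.1, 0.1, -0.4]
gripper_width: 0.0478
gripper_force: 37.8
time: 28.65
tcp_pos: [0.5048, 0.2354, 0.1558]
eef_rot: [-0.002, -3.142, -0.0]
ft_force: [0.1, 0.1, -1.2]
gripper_width: 0.0478
gripper_force: 37.8
[0.50477096 0.23536351 0.15577462] [-1.90702677e-03 -3.14158910e+00 -1.91620694e-04] 0.04777808672450449
side 157.5 [0.482  0.2518 0.1524] ylim [0.209 0.258] z [0.139 0.164]
side 93.5 [0.6035 0.2067 0.1546] ylim [0.204 0.215] z [0.137 0.169]
side 79.0 [0.5302 0.2131 0.1534] ylim [0.208 0.261] z [0.138 0.164]
side 10.0 [0.6009 0.2606 0.1664] ylim [0.258 0.521] z [-0.001  0.169]
side dark? 76.5 [0.598 0.227 0.165] [ 0.58   0.216 -0.002] [0.696 0.488 0.172]
side dark? 73.0 [0.774 0.249 0.   ] [ 0.763  0.189 -0.004] [0.789 0.282 0.004]
top 6.5 [0.6019 0.2072 0.1635] ylim [0.207 0.21 ] z [0.153 0.17 ]
top dark? 76.0 [0.61  0.223 0.165] [0.53  0.196 0.153] [0.628 0.255 0.541]
top dark? 58.5 [0.489 0.191 0.519] [0.473 0.188 0.451] [0.514 0.202 0.545]
```

View pics/c2.png

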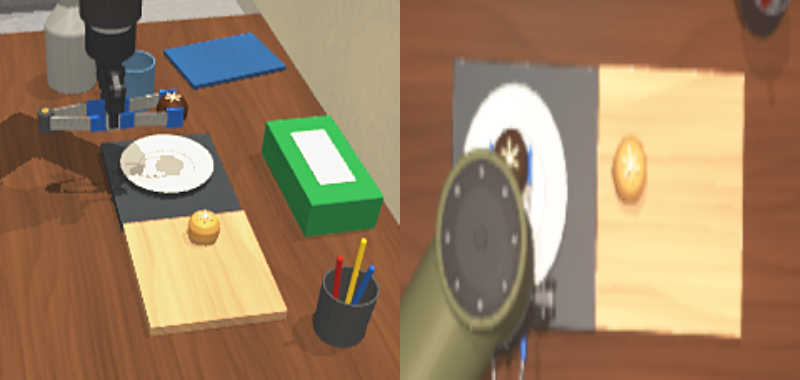

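The roll is held in the tongs above the plate (left panel (173,105), right panel (512,150)). The boards are flush and the pale roll is standing. I'm handing it in.

```bash
python3 -c "
from bench import bot
print(bot.sign_off())"
```

```text
the job is handed in; nothing more can be done
None
```

The job is handed in, with no verdict returned: the last images show the board flush with the slab, the pale roll standing on it, and the dark roll held still in the tongs about 10 cm above the middle of the plate.

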